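Free the ratchet pawl of the thread lift and lower its tray

TASK

Take the wooden-handled steel rod from its rest, slide its shaft under the lug of the lift's ratchet pawl and, with the rod only, flick the pawl up and hold it for a moment against its stop screw with about 6 N (never over 12 N); then put the rod down, back in its rest or flat on the table. Then, with closed fingers on the black push knob, lower the thread tray until it is felt to sit on its rubber feet and press it firmly home there with about 16 N (never over 25 N). Leave the pawl up, the tray down and everything else where it is.

Things in the scene. Friction and masses are not known exactly. Their poses are not given: they have to be found in the camera images.
- rod_center (a point): Centre of the rod's dark wooden handle (80 long x 16 wide x 18 high mm). x axis along the rod to its tip, z up. A steel shaft, diameter 8 mm, ends 125 mm ahead of this point; a stub of the same diameter ends 70 mm behind. About 80 g, centre of mass some 20 mm ahead. Starts lying in the notches of its rest, this point 50 mm above the table, the handle free on both sides
- rod_tip (a point): Tip of the rod's steel shaft, on its axis, 125 mm ahead of rod_center
- rest: Light wooden rest of the rod, fixed, 165 x 50 mm, 58 mm high; origin on the table under the rod's handle, x axis along the rod to its tip. Two posts 12 mm thick, 40 mm wide, at x = -58 and +77 mm, each with an open-topped notch 16 mm wide, its floor 46 mm above the table. Stands left or right of the lift
- lift: Fixed grey base and steel column of the bench lift. Base 150 (x) x 330 (y, -130 to +200) mm, its top 25 mm above the origin, which lies at the column. x axis away from the robot, y to the left (tray side), z up. Stands up to 24 mm higher or lower from start to start. Column head at z = 245 mm, overhanging to x = -67 mm for y -56 to +20, with a front plate (y -31 to +3) down to z = 147
- push_top (a point): Centre of the flat top of the black round push knob (diameter 40 mm) on a post of the aluminium thread tray (140 x 160 mm, left of the column), moves with the tray; at (-35, 110, 123 mm + joint tray) in the lift's frame. Spools in the tray stay 25 mm lower
- tray (a joint): Height of the thread tray, m: about 0.065 at the start, -0.002 to 0.018 when it sits on its rubber feet, which are screwed in or out and not measured: feel for them. A friction brake holds it wherever it is left; once the pawl is free, pressing it down takes 2 to 7 N, on its feet (firm rubber) it stops within 2 mm. While the pawl is in the rack (pawl under 0.25) a tooth stops it after at most 6 mm
- pawl (a joint): Angle of the ratchet pawl, rad: 0 = engaged under a tooth of the rack; grows as the lug is lifted; clear of the rack from 0.25. Stiff hinge: it stays where it is left, and lifting it takes 1.5 to 2.5 N at the lug, up to its stop screw, where it stops hard. The screw hangs from the column head over the tail; it is set differently each time (stop between about 0.38 and 0.66 rad) and not measured: feel for it
- pawl_lug (a point): Centre of the flat underside of the pawl's lug, a steel plate 20 (x) x 28 (y) x 10 (z) mm at the right-hand end of the pawl's tail; moves with the pawl. At the start at (-45, -78, 160 mm) in the lift's frame. The hinge runs along the lift's x axis, 59 mm to the left and 5 mm above; lifting to the stop raises the lug by 21 to 36 mm and carries it up to 15 mm to the left, so a rod lifted straight up slides outwards along it
- slot (a point): Middle of the open slot under the engaged lug, fixed to the lift, at (-45, -78, 145 mm) in its frame. Above it the lug (underside 15 mm up), below it a guard lip (15 mm down; 30 mm deep in x, y -55 to -100), on the right a side cheek (22 mm away). Open to the front, back and left: a rod goes in from the front along the lift's x axis; nothing of the lift stands in front of x = -75
- spool_a: Bystander, loose: black thread spool; origin under its centre
- spool_b: Bystander, loose: grey thread spool; origin under its centre
- scissors: Bystander, loose: scissors; origin under its centre
- pin_dish: Bystander, loose: steel pin dish; origin under its centre
- tape_case: Bystander, loose: tape-measure case; origin under its centre
- mug: Bystander, loose: mug; origin under its centre
- tin: Bystander, heavy tin of 90 mm diameter, 50 mm high, fixed; origin under its centre. Stands on the other side of the lift from the rest
Not all that is in view belongs to the job. Leave any green look-alike of the part that bears rod_center alone.

How it is judged:
By the outcome, as a careful person would: the job done as asked, in the order asked, and still so for the second after the job is handed in, with the robot touching nothing.
It also fails if it takes over 72 s, if anything falls off the work surface, if the arm or the gripper's body presses on something with over 40 N, if the wrist force passes 120 N, or if a joint passes its speed limit or range.

ROBOT

A 6-joint arm with a two-finger parallel gripper is mounted at the origin on the work surface. World frame = base frame: x ahead of the robot, y to its left, z up, the work surface at z = 0. Lengths are in m, angles in rad, forces in N, time in s.
With the tool pointing down it reaches from about 0.225 to 0.875 m from the base axis. Payload 3.4 kg.
Tool frame: the origin (TCP) lies between the finger pads; the fingertips stand 17 mm ahead of it and the grasp point (between the pads) lies 2 mm behind it; y points along the fingers, z is the direction in which the jaws open and shut, and the axes are right-handed (so a half turn about y gives the same grasp; the last joint's range is limited). The gripper opens to 85 mm and grips with 20 to 120 N. Pads are 22 mm wide; open, the fingers measure 114 mm over their backs; the gripper's body (76 mm by 85 mm) begins 54 mm behind the grasp point. The pads swing forward as they close: fully open they stand 13 mm farther back than shut.
Start: joints at [-1.304, 0.276, 1.505, -0, 1.361, -0.121], TCP at [0.217, -0.532, 0.248] pointing down, gripper open.
Joint ranges: [-2.89, 2.89], [-0.75, 2.08], [0.22, 2.7], [-1.18, 4.32], [0.11, 2.71], [-2.7, 2.7]. Speed limits (rad/s): [2.57, 2.57, 3.14, 3.14, 3.14, 3.14].

INTERFACE

Orientations are given as a unit quaternion [w, x, y, z].
In Python, from rig import manip, get_image, camera_model, sign_off, spot_in, silhouettes, spot_point gives the robot as it stands.
- The arm moves only by the tool jog_arm, never from a script. Its argument "targets" is a list of rows, each a list of 3 entries, a list of its own where there are three numbers: the finger opening in m, from 0 to 0.0854, then the shift along the world's x, y, z in m, then the turn about the world's z in rad. In form: [[claw, [x, y, z], spin], ...]. A call has 1 to 10 rows; each row shifts and turns the commanded pose from where the row before left it; what a row does not reach is not made up. A row lasts 1/8 s, in which the tool goes at most 62.5 mm and 10.7 degrees, less where a joint would pass 70% of its speed; a pose out of reach is approached as far as the arm can. A call with a gripper value outside its range is refused whole. The fingers move at their own pace and stop on an object; "force" is the grip in N (left out, the last holds). Time passes only in rows, so rows that do not move let the fingers close. It gives the time, the measured TCP pose, the force and the opening at its end, in the units of the state.
- manip.get_state(): the state, without advancing time (a new reading comes with each control period).
- get_image(name): name is "scene" or "top" or "wrist"; returns (picture, depth): 384x512x3 uint8, red, green, blue; 384x512 float32, m along the optical axis (not along the pixel's ray), 0 where there is no reading.
- camera_model(name): a dict with "mtx" (3x3 intrinsics, pixels), "world_from_camera" (4x4, takes a point from camera to world coordinates). Camera axes: x right, y up, looking along -z (the intrinsics and any distortion apply to the point x, -y, -z); pixel columns grow to the right and rows downward; lengths in m; the calibration is good to about 2 mm. A picture is of the moment at which its call begins: read the wrist's pose just before it. camera_model takes no time and is no camera call; for the wrist camera it gives the pose at the moment of the call.
- sign_off(): hands the job in, once; it reports no verdict.
Trained networks look in the newest picture that a camera, given by its name, has taken for a name from the list of things; names that differ only in an ending like _2 or _b are one class to them, and where a whole thing is asked for, a point or a joint stands for the part that bears it (a point fixed in the world has none). Each returns a list of dicts, best first, with "score" (0 to 1); they miss things now and then, are a little off and sometimes report something else, mostly with a low value. They report only what shows in the picture. A call takes as long as a camera call. They do not tell look-alikes from the thing itself.
- spot_in(name, camera): "position" ([column, row] in pixels, amid what is visible of it).
- silhouettes(name, camera): "mask" (384x512 bool, what is visible of it) and "position" ([column, row] in pixels, amid what is visible of it).
- spot_point(name, camera): "position" ([column, row] in pixels: a listed point, or the origin of a listed thing).
The state is a dict: "clock": time; "qpos": joint angles; "qd": joint speeds; "effort": joint torques, N m; "position": TCP position; "ee_rot": TCP orientation; "contact_force": force on the tool from outside, world axes, zero at the start; "moment": the same for the moment, N m; "width": finger opening in m.
Only numpy, scipy, OpenCV 4.12 (cv2) and the standard library are available. Lean on these libraries where they do the work, as an engineer would, in place of code of your own. Each camera call takes 0.05 s, during which the arm holds its last target.

## Working session

There is one attempt and no reset: what is moved stays moved. The work goes in short steps, Python scripts to look and compute and a tool call to move; the robot and the scene stay as the last step left them, time stands still between calls to the robot, and variables do not carry over. Pictures are saved under pics/ and viewed, and the job is handed in when it is done.

Besides the shell and the picture viewer there is one more tool, called after ">>>" as name(argument=value, ...), one argument or row to a line, values as JSON. jog_arm: Moves the arm, as the interface text tells. Its arguments: {"type":"object","properties":{"targets":{"type":"array","items":{"type":"array"}},"force":{"type":"number"}},"required":["targets"]}

```bash
ls; mkdir -p pics; python3 - <<'E'
from rig import manip,get_image,camera_model
import cv2
s=manip.get_state();print(s)
for n in("scene","top","wrist"):
    p,d=get_image(n);cv2.imwrite(f"pics/{n}0.png",p[:,:,::-1]);m=camera_model(n);print(n,m)
E
```

```text
pics
{'clock': 0.0, 'qpos': array([-1.30397156e+00,  2.76579001e-01,  1.50611166e+00,  1.32244122e-05,
        1.36073970e+00, -1.21071138e-01]), 'qd': array([ 2.61134442e-04, -2.01246992e-03,  4.63131898e-04, -6.61750059e-04,
       -9.25095966e-05, -1.52328761e-03]), 'effort': array([ 4.97236815e-04, -4.16769934e+01, -2.45805269e+01,  8.09177732e-05,
        1.12680299e-02,  7.82846257e-06]), 'position': array([ 0.21731683, -0.5318094 ,  0.24745738]), 'ee_rot': array([ 0.13623998, -0.13632548,  0.69449745, -0.69320078]), 'contact_force': array([ 0.85220576, -1.01223703, -0.55305321]), 'moment': array([0.01021883, 0.02566761, 0.0030263 ]), 'width': 0.08557589133892333}
scene {'mtx': array([[464.6866834 ,   0.        , 254.20590673],
       [  0.        , 464.6866834 , 190.63394667],
       [  0.        ,   0.        ,   1.        ]]), 'world_from_camera': array([[ 0.84936151, -0.40000839,  0.34435203,  0.97923161],
       [ 0.5278075 ,  0.64113928, -0.55709933, -0.83178734],
       [ 0.00206679,  0.65493032,  0.75568645,  1.11480213],
       [ 0.        ,  0.        ,  0.        ,  
[... 280 characters left out ...]
669,  0.01498123,  0.00649288, -0.08633459],
       [ 0.00842984,  0.13308878,  0.99106827,  1.43625963],
       [ 0.        ,  0.        ,  0.        ,  1.        ]])}
wrist {'mtx': array([[293.55267752,   0.        , 252.86627124],
       [  0.        , 293.55267752, 191.33536875],
       [  0.        ,   0.        ,   1.        ]]), 'world_from_camera': array([[ 3.78468286e-01,  8.74350552e-01,  3.03764495e-01,
         2.95441596e-01],
       [-9.25614091e-01,  3.57705306e-01,  1.23634415e-01,
        -5.00205632e-01],
       [-5.58352312e-04, -3.27960402e-01,  9.44691306e-01,
         3.74916165e-01],
       [ 0.00000000e+00,  0.00000000e+00,  0.00000000e+00,
         1.00000000e+00]])}
```

View pics/scene0.png

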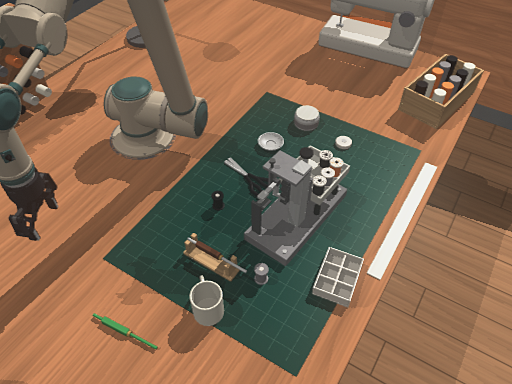

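View pics/top0.png

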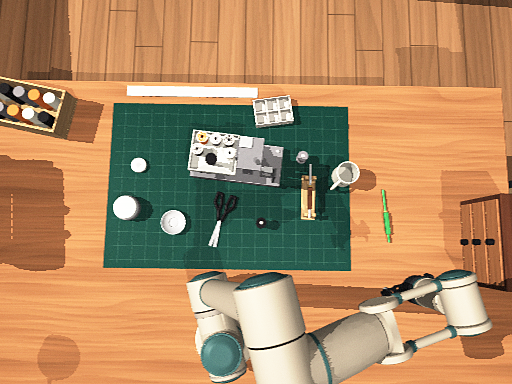

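View pics/wrist0.png

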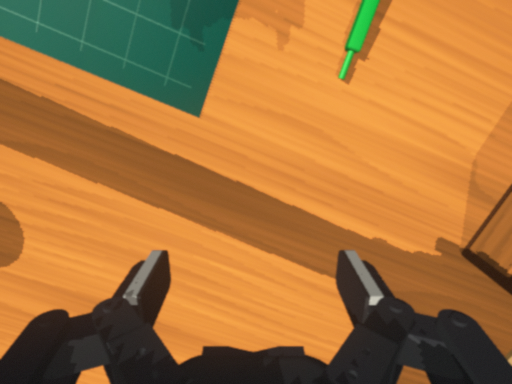

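The scene shows the lift at scene (290,205), the rod with its dark handle in the wooden rest at scene (210,255)/top (308,195), and the green look-alike lying on the table at scene (125,330)/top (387,215). The mug, top (345,173), stands near the rod. Next I measure.

```bash
cat > h.py <<'E'
from rig import manip,get_image,camera_model,spot_in,silhouettes,spot_point
import numpy as np,cv2
def cam(n):
    m=camera_model(n);return m["mtx"],m["world_from_camera"]
def cloud(n,d):
    K,T=cam(n);v,u=np.mgrid[:384,:512]
    X=(u-K[0,2])/K[0,0]*d;Y=-(v-K[1,2])/K[1,1]*d
    P=np.stack([X,Y,-d],-1)@T[:3,:3].T+T[:3,3];P[d==0]=np.nan;return P
def ray(n,px):
    K,T=cam(n);r=np.array([(px[0]-K[0,2])/K[0,0],-(px[1]-K[1,2])/K[1,1],-1.]);return T[:3,3],T[:3,:3]@r
def atz(n,px,z):
    o,r=ray(n,px);return o+r*(z-o[2])/r[2]
def proj(n,p):
    K,T=cam(n);c=T[:3,:3].T@(np.asarray(p,float)-T[:3,3]);return np.array([K[0,2]+K[0,0]*c[0]/-c[2],K[1,2]+K[1,1]*-c[1]/-c[2]])
def tri(obs):
    A=np.zeros((3,3));b=np.zeros(3)
    for n,px in obs:
        o,r=ray(n,px);r=r/np.linalg.norm(r);M=np.eye(3)-np.outer(r,r);A+=M;b+=M@o
    return np.linalg.solve(A,b)
def R(q):
    from scipy.spatial.transform import Rotation as Ro
    return Ro.from_quat([q[1],q[2],q[3],q[0]]).as_matrix()
E
python3 - <<'E'
from h import *
np.set_printoptions(precision=4,suppress=True)
s=manip.get_state();print(R(s["ee_rot"]))
O={}
C={n:cloud(n,get_image(n)[1]) for n in("scene","top")}
for nm in["rod_center","rod_tip","rest","lift","push_top","pawl_lug","slot","tin","mug","spool_a","scissors","pin_dish","tape_case"]:
    obs=[]
    for n in("scene","top"):
        r=spot_point(nm,n)[:2 if nm!="spool_a" else 4]
        for e in r:
            u,v=np.round(e["position"]).astype(int).clip(0,[511,383]);print(nm,n,np.round(e["position"],1),round(e["score"],2),C[n][v,u])
        if r:obs.append((n,r[0]["position"]))
    if len(obs)==2:print("   tri",tri(obs))
print(manip.get_state()["clock"])
np.savez("c0.npz",**C)
E
```

```text
[[-0.9257 -0.0004  0.3782]
 [-0.3782  0.0014 -0.9257]
 [-0.0002 -1.     -0.0014]]
rod_center scene [112.4 326.5] 0.82 [ 0.414  -0.5898  0.0173]
rod_center scene [249.6 178.6] 0.66 [0.4381 0.0178 0.0098]
rod_center top [385.4 223.6] 0.67 [ 0.4096 -0.5754  0.0176]
rod_center top [224.  216.5] 0.63 [0.4306 0.0124 0.0117]
   tri [ 0.4099 -0.5848  0.0013]
rod_tip scene [155.3 351.1] 0.9 [ 0.5391 -0.5784 -0.0003]
rod_tip scene [243.5 273.8] 0.73 [ 0.6084 -0.2837  0.0029]
rod_tip top [381.9 191.1] 0.56 [ 0.5315 -0.5696  0.0132]
rod_tip top [309.1 163.9] 0.46 [ 0.6211 -0.294   0.0514]
   tri [ 0.5351 -0.5766 -0.0105]
rest scene [209.3 258.3] 0.63 [ 0.497  -0.2923  0.0029]
rest scene [250.3 177.6] 0.28 [0.431  0.0289 0.0001]
rest top [310.1 202.7] 0.65 [ 0.4778 -0.2951  0.0628]
   tri [ 0.4918 -0.2987  0.0037]
lift scene [289.1 223.1] 0.89 [ 0.6374 -0.0857  0.032 ]
lift scene [260.3 196.6] 0.29 [ 0.576  -0.1502  0.1755]
lift top [248.8 163.7] 0.66 [ 0.578  -0.0777  0.2459]
   tri [ 0.6293 -0.0736  0.0112]
push_top scene [305.6 150.9] 0.56 [0.6064 0.0492 0.1957]
push_top top [209.1 157.1] 0.7 
[... 972 characters left out ...]
 [302.6 158.7] 0.48 [ 0.6397 -0.2725  0.0495]
   tri [ 0.4823 -0.1105 -0.3775]
scissors scene [251.4 177.9] 0.71 [ 0.4313  0.0345 -0.0049]
scissors scene [206.5 250.6] 0.68 [ 0.499  -0.3029  0.0534]
scissors top [128.2 209. ] 0.65 [0.448  0.3522 0.0496]
scissors top [225.3 218.2] 0.57 [ 0.4243  0.0096 -0.0038]
   tri [ 0.3884  0.3268 -0.2179]
pin_dish scene [206.1 250.5] 0.71 [ 0.499  -0.3024  0.0577]
pin_dish scene [270.4 147.1] 0.7 [0.4168 0.1802 0.009 ]
pin_dish top [177.7 222.3] 0.66 [0.4066 0.1808 0.0051]
   tri [ 0.3373  0.12   -0.4688]
tape_case scene [346.7 146.2] 0.49 [0.6411 0.3168 0.0165]
tape_case top [137.1 164.9] 0.47 [0.6151 0.3396 0.0136]
   tri [ 0.6259  0.3525 -0.0223]
1.55
```

```bash
python3 - <<'E'
import cv2
a=cv2.imread("pics/top0.png")[115:235,170:370];cv2.imwrite("pics/tcrop.png",cv2.resize(a,(800,480),interpolation=cv2.INTER_CUBIC))
a=cv2.imread("pics/scene0.png")[130:330,170:370];cv2.imwrite("pics/scrop.png",cv2.resize(a,(600,600),interpolation=cv2.INTER_CUBIC))
import numpy as np
np.set_printoptions(precision=4,suppress=True)
C=np.load("c0.npz")
T=C["top"].reshape(-1,3);S=C["scene"].reshape(-1,3)
def box(P,lo,hi):
    return P[((P>lo)&(P<hi)).all(1)]
for nm,P in(("top",T),("scene",S)):
    # rod: shaft/handle  y -.33..-.26
    for z0,z1,n in((0.2,0.3,"head"),(.015,.04,"base"),(0.165,.19,"lug/knob")):
        q=box(P,[.5,-.23,z0],[.75,.2,z1]);
        if len(q)>5:
            r=cv2.minAreaRect((q[:,:2]*1000).astype(np.float32));print(nm,n,len(q),np.median(q[:,2]),r)
    q=box(P,[.42,-.34,.052],[.63,-.26,.075]);print(nm,"rod",len(q),np.median(q[:,2]))
    h=q; c=h[:,:2].mean(0);u,s,v=np.linalg.svd(h[:,:2]-c);t=(h[:,:2]-c)@v[0];print(c,v[0],np.percentile(t,[0,2,98,100])*1000)
    q=box(P,[.3,-.35,.05],[.7,-.25,.075])
E
```

```text
top head 849 0.2515388348306993 ((613.146240234375, -74.47545623779297), (86.29627990722656, 105.34294891357422), 84.60255432128906)
top base 1167 0.030759446041633165 ((601.9656982421875, -32.181060791015625), (158.11915588378906, 349.62518310546875), 7.531878471374512)
top lug/knob 224 0.1698998096149532 ((630.8639526367188, -24.802108764648438), (271.4849548339844, 118.6019287109375), 78.02049255371094)
top rod 169 0.05544030577736292
[ 0.5093 -0.2941] [-0.9999  0.0138] [-110.945   -99.1027   75.8521   77.1587]
scene head 1106 0.25214541245224525 ((616.0464477539062, -77.6942367553711), (88.06072235107422, 106.86408233642578), 86.16079711914062)
scene base 2853 0.03205596944233857 ((635.4599609375, -28.9111328125), (334.8498840332031, 151.69436645507812), 84.0943832397461)
scene lug/knob 611 0.1730673367532618 ((636.2271118164062, -26.324493408203125), (276.5024108886719, 111.13312530517578), 76.14472961425781)
scene rod 302 0.056551648467979
[ 0.5136 -0.2955] [ 0.9996 -0.0278] [-82.3835 -77.675   94.9955 107.2318]
```

View pics/tcrop.png

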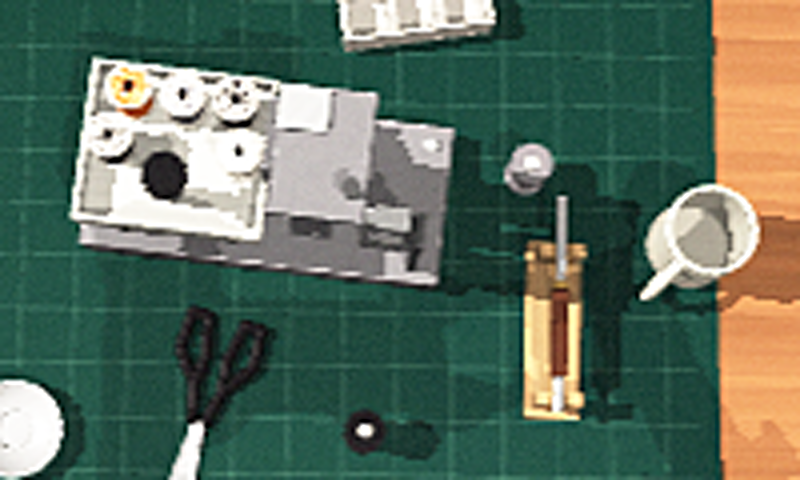

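View pics/scrop.png

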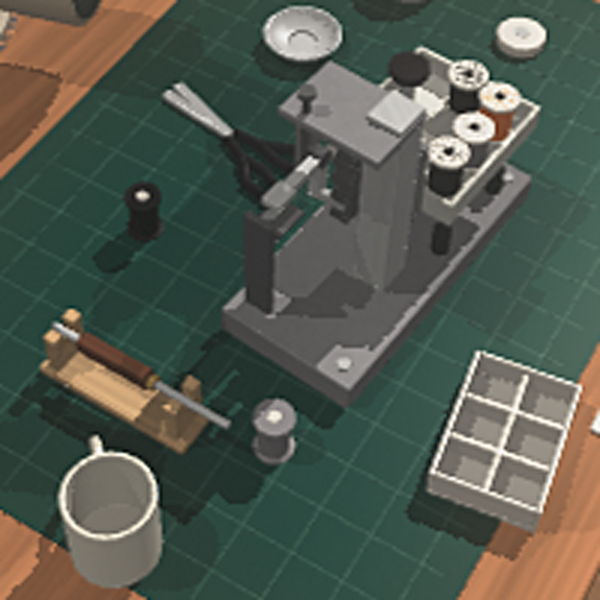

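```bash
python3 - <<'E'
from h import *
np.set_printoptions(precision=4,suppress=True)
C=np.load("c0.npz")
for n,sl,z in(("top",(slice(155,225),slice(300,320)),.057),("scene",(slice(225,285),slice(175,250)),.057)):
    p=cv2.imread(f"pics/{n}0.png").astype(int);b,g,r=p[...,0],p[...,1],p[...,2]
    m=np.zeros(b.shape,bool);m[sl]=((r>b*1.6)&(r<130)&(r>50)&(g<r*.6))[sl]
    P=C[n][m];P=P[P[:,2]>.05];print(n,m.sum(),len(P),"mean",P.mean(0),"med",np.median(P,0),"x",np.percentile(P[:,0],[1,99]),"mid",(P.min(0)+P.max(0))/2)
    c=P.mean(0);v=np.linalg.svd(P[:,:2]-c[:2])[2][0];print(v)
for px in((310.2,164.2),(309.5,217.6)):print(atz("top",px,.054))
print("scene tip/tail",atz("scene",(170+230/3,130+427/3),.052),atz("scene",(170+55/3,130+325/3),.054))
print("mug handle",atz("top",(330.5,189),.06))
E
python3 - <<'E'
import cv2
a=cv2.imread("pics/scene0.png")[220:290,170:260];cv2.imwrite("pics/rod_crop.png",cv2.resize(a,(720,560),interpolation=cv2.INTER_CUBIC))
E
```

```text
top 59 59 mean [ 0.5015 -0.2941  0.0568] med [ 0.5071 -0.2927  0.0565] x [0.4601 0.5364] mid [ 0.4982 -0.2945  0.0575]
[-0.9994  0.0356]<stdin>:7: RuntimeWarning: Mean of empty slice.
  ret = um.true_divide(
  return _methods._mean(a, axis=axis, dtype=dtype,
Traceback (most recent call last):
IndexError: index -1 is out of bounds for axis 0 with size 0
```

View pics/rod_crop.png

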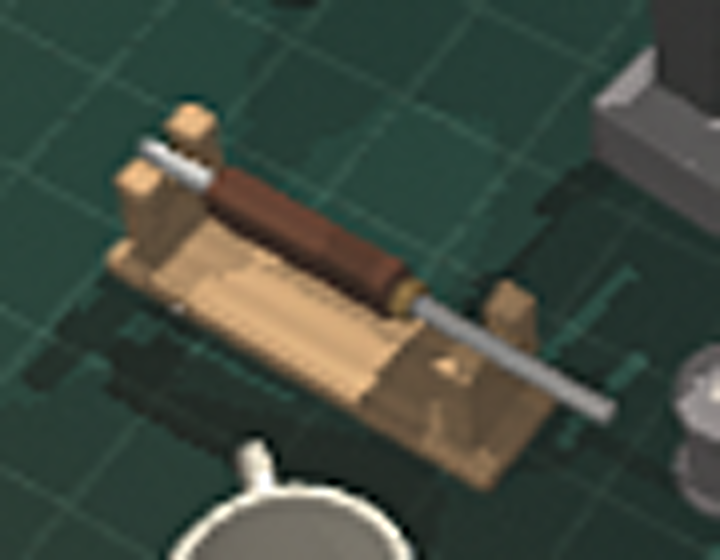

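Two candidates: the brown-wood-handled rod in the light rest at scene (208,250), and the green one lying loose at scene (112,326). The brown one fits: it has a wooden handle, a steel shaft and sits in the notches. The crop confirms it, with the handle running from crop (210,190) to (410,300), a steel tip at (610,410) and the mug handle clear at (255,450). I move above it.

>>> jog_arm(
  targets=[
    [0.0854,[0.03,0.0236,-0.006],-0.0407],
    [0.0854,[0.03,0.0236,-0.006],-0.0407],
    [0.0854,[0.03,0.0236,-0.006],-0.0407],
    [0.0854,[0.03,0.0236,-0.006],-0.0407],
    [0.0854,[0.03,0.0236,-0.006],-0.0407],
    [0.0854,[0.03,0.0236,-0.006],-0.0407],
    [0.0854,[0.03,0.0236,-0.006],-0.0407],
    [0.0854,[0.03,0.0236,-0.006],-0.0407],
    [0.0854,[0.03,0.0236,-0.006],-0.0407],
    [0.0854,[0.03,0.0236,-0.006],-0.0407],
  ],
)

```text
clock: 2.8
position: [0.5184, -0.2955, 0.1882]
ee_rot: [0.007, -0.007, -0.707, 0.707]
contact_force: [-0.1, 0.0, -0.3]
width: 0.0852
```

```bash
python3 - <<'E'
from h import *
np.set_printoptions(precision=4,suppress=True)
s=manip.get_state();print(s["clock"],s["position"],R(s["ee_rot"]),s["qpos"])
p,d=get_image("wrist");P=cloud("wrist",d);np.save("w1.npy",P)
cv2.imwrite("pics/wrist1.png",p[:,:,::-1])
for nm in("rod_center","rod_tip","pawl_lug","slot","rest"):
    for e in spot_point(nm,"wrist")[:2]:
        u,v=np.round(e["position"]).astype(int).clip(0,[511,383]);print(nm,e["position"],round(e["score"],2),P[v,u],atz("wrist",e["position"],.05)[:2])
E
```

```text
2.8 [ 0.5184 -0.2955  0.1882] [[-0.9998  0.0002 -0.0205]
 [ 0.0205 -0.0003 -0.9998]
 [-0.0002 -1.      0.0003]] [-0.6346  0.3463  1.5541 -0.0002  1.2409  0.9568]
rod_center [254.1, 204.4] 0.82 [ 0.5056 -0.2928  0.0593] [ 0.4989 -0.2948]
rod_center [497.5, 254.7] 0.75 [ 0.4208 -0.573   0.0174] [ 0.4394 -0.5449]
rod_tip [249.8, 63.3] 0.6 [ 0.6313 -0.2912  0.0036] [ 0.6231 -0.2945]
rest [250.6, 189.9] 0.57 [ 0.5195 -0.2903  0.0597] [ 0.5104 -0.2951]
```

View pics/wrist1.png

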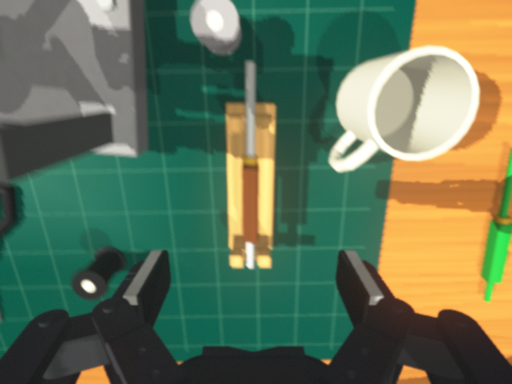

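```bash
python3 - <<'E'
import numpy as np
np.set_printoptions(precision=4,suppress=True)
P=np.load("w1.npy")
for u,v in((333,162),(340,168),(336,155),(350,160),(360,145)):print(u,v,P[v,u])
Q=P[90:200,325:420].reshape(-1,3);Q=Q[Q[:,2]>.01];print(Q.min(0),Q.max(0));print(Q[Q[:,0].argmin()],Q[Q[:,1].argmax()])
# rod line
q=P[60:250,235:265].reshape(-1,3);q=q[(q[:,2]>.049)&(q[:,2]<.066)&(abs(q[:,1]+.294)<.007)]
for x in np.arange(.43,.63,.02):
    k=q[abs(q[:,0]-x)<.01];print(round(x,2),len(k),k[:,1].mean(),np.median(k[:,2]))
E
```

```text
333 162 [ 0.5413 -0.3672  0.0468]
340 168 [ 0.5396 -0.3694  0.0627]
336 155 [ 0.5453 -0.3729  0.0346]
350 160 [ 0.5488 -0.3747  0.0716]
360 145 [ 0.5486 -0.4068  0.0021]
[ 0.5349 -0.4556  0.0101] [ 0.6046 -0.3661  0.0925]
[ 0.5349 -0.3691  0.0587] [ 0.5406 -0.3661  0.0476]
0.43 0 nan nan
0.45 30 -0.2904455820926917 0.05423043760846011
0.47 170 -0.29223874692421825 0.05939390482669299
0.49 212 -0.29242663677101854 0.059488173922037674
0.51 244 -0.29243499876998735 0.05966716997354793
0.53 262 -0.29266704507355884 0.0596608237491332
0.55 250 -0.2917943758130699 0.0550624608604921
0.57 228 -0.2922257336656662 0.054219332321703645
0.59 226 -0.29202045879002075 0.054332536021930916
0.61 224 -0.29217820641568387 0.05443257976282384<stdin>:9: RuntimeWarning: Mean of empty slice.
  ret = ret.dtype.type(ret / rcount)
  return _methods._mean(a, axis=axis, dtype=dtype,
```

>>> jog_arm(
  targets=[
    [0.0854,[0,0.001,-0.03],0.01],
    [0.0854,[0,0.001,-0.03],0.01],
    [0.0854,[0,0,-0.03],0],
    [0.0854,[0,0,-0.03],0],
    [0.0854,[0,0,-0.0205],0],
    [0.0854,[0,0,0],0],
  ],
)

```text
clock: 3.85
position: [0.5156, -0.2946, 0.0466]
ee_rot: [-0.001, -0.001, 0.708, -0.706]
contact_force: [-0.3, -0.3, -0.4]
width: 0.0855
```

>>> jog_arm(
  targets=[
    [0.0,[0,0,0],0],
    [0.0,[0,0,0],0],
    [0.0,[0,0,0],0],
    [0.0,[0,0,0],0],
    [0.0,[0,0,0],0],
    [0.0,[0,0,0],0],
  ],
  force=110,
)

```text
clock: 4.6
position: [0.5178, -0.2946, 0.0486]
ee_rot: [-0.001, 0.0, -0.707, 0.707]
contact_force: [-0.2, -0.3, 5.8]
width: 0.014
```

>>> jog_arm(
  targets=[
    [0.0,[0,0,0.01],0],
    [0.0,[0,0,0.02],0],
    [0.0,[0,0,0.03],0],
    [0.0,[0,0,0.03],0],
    [0.0,[0,0,0.02],0],
    [0.0,[0,0,0.0],0],
    [0.0,[0,0,0.0],0],
  ],
)

```text
clock: 5.48
position: [0.5169, -0.2939, 0.1569]
ee_rot: [-0.0, -0.001, 0.707, -0.707]
contact_force: [-0.5, -0.5, -1.0]
width: 0.0143
```

```bash
python3 - <<'E'
from h import *
np.set_printoptions(precision=4,suppress=True)
s=manip.get_state();print(s["clock"],s["position"],R(s["ee_rot"]),s["contact_force"],s["moment"],s["width"])
p,d=get_image("wrist");P=cloud("wrist",d);np.save("w2.npy",P)
cv2.imwrite("pics/wrist2.png",p[:,:,::-1])
for n in("scene","top"):
  a,dd=get_image(n);cv2.imwrite(f"pics/{n}2.png",a[:,:,::-1]);np.save(n+"2.npy",cloud(n,dd))
for c in ("wrist","scene","top"):
  for nm in("rod_tip","pawl_lug","slot"):
    for e in spot_point(nm,c)[:2]:
        u,v=np.round(e["position"]).astype(int).clip(0,[511,383]);print(c,nm,e["position"],round(e["score"],2),np.load({"wrist":"w2.npy"}.get(c,c+"2.npy"))[v,u])
a=cv2.imread("pics/scene2.png")[150:300,170:350];cv2.imwrite("pics/s2c.png",cv2.resize(a,(720,600),interpolation=cv2.INTER_CUBIC))
E
```

```text
5.475 [ 0.5169 -0.2939  0.1569] [[-1.     -0.0014  0.0008]
 [-0.0008  0.001  -1.    ]
 [ 0.0014 -1.     -0.001 ]] [-0.5011 -0.5061 -1.0133] [ 0.0329  0.0015 -0.0004] 0.014308775707333235
wrist rod_tip [254.6, 27.0] 0.77 [ 0.6503 -0.2956  0.0053]
scene rod_tip [209.7, 309.9] 0.73 [ 0.6187 -0.4492  0.0815]
scene rod_tip [156.5, 350.2] 0.59 [ 0.542  -0.5766  0.0059]
scene pawl_lug [261.9, 196.7] 0.69 [ 0.5829 -0.1515  0.1812]
scene pawl_lug [261.3, 280.3] 0.66 [ 0.6618 -0.2822  0.0175]
scene slot [262.6, 201.5] 0.56 [ 0.5765 -0.1345  0.139 ]
scene slot [259.7, 279.3] 0.43 [ 0.6584 -0.2818  0.0189]
top rod_tip [266.2, 168.4] 0.54 [ 0.5798 -0.1334  0.1757]
top rod_tip [207.0, 156.7] 0.51 [0.6101 0.06   0.1919]
top pawl_lug [211.1, 156.2] 0.65 [0.6133 0.0469 0.1932]
top pawl_lug [265.9, 167.8] 0.58 [ 0.5798 -0.1334  0.1757]
top slot [265.5, 168.3] 0.7 [ 0.5798 -0.1334  0.1757]
```

View pics/wrist2.png

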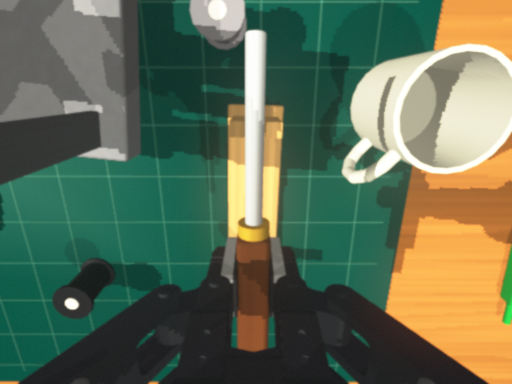

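View pics/s2c.png

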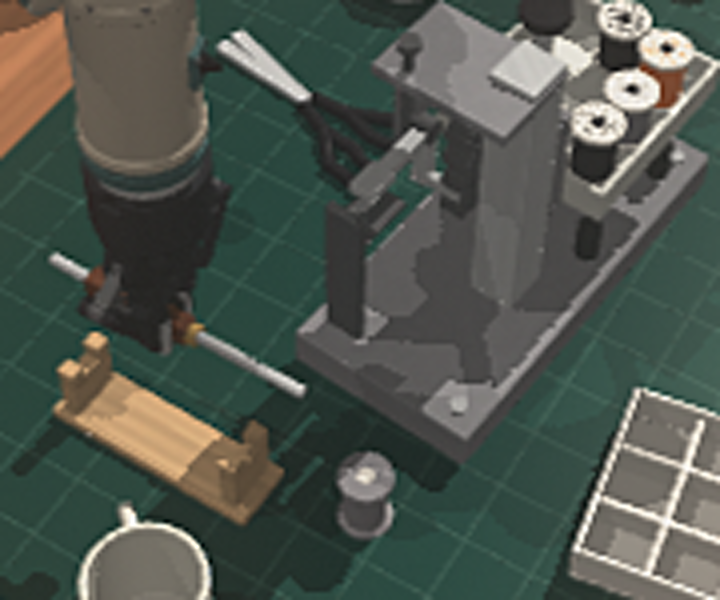

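The rod is gripped, free of the rest and nearly level; its tip is at wrist (255,32), and at (300,390) in the enlarged scene crop. Now I measure the shaft line and fit the lift's pose more exactly.

```bash
python3 - <<'E'
import numpy as np
np.set_printoptions(precision=4,suppress=True)
P=np.load("w2.npy")
q=P[20:230,240:272].reshape(-1,3);q=q[(q[:,2]>.12)&(q[:,2]<.19)]
for x in np.arange(.53,.65,.01):
    k=q[abs(q[:,0]-x)<.005]
    if len(k):print(round(x,2),len(k),k[:,1].min().round(4),k[:,1].mean().round(4),k[:,1].max().round(4),np.percentile(k[:,2],90).round(4))
print("tip x",q[:,0].max())
S=np.load("scene2.npy").reshape(-1,3);k=S[((S>[.55,-.32,.13])&(S<[.66,-.27,.19])).all(1)];
print(len(k)); 
for x in np.arange(.56,.66,.02):
    j=k[abs(k[:,0]-x)<.01]
    if len(j):print(round(x,2),len(j),j.mean(0))
# lift: front/right faces etc
for nm in("scene","top"):
    A=np.concatenate([np.load(f"c0.npz")[nm].reshape(-1,3),np.load(nm+"2.npy").reshape(-1,3)])
    g=A[((A>[.53,-.19,.16])&(A<[.62,-.10,.20])).all(1)];print(nm,"lug",len(g),g.mean(0),g.min(0),g.max(0),np.histogram(g[:,2],8))
    # cheek & lip
    for z0 in np.arange(.04,.2,.02):
        g=A[((A>[.53,-.22,z0])&(A<[.62,-.12,z0+.02])).all(1)]
        if len(g):print("  z",round(z0,3),len(g),np.percentile(g,[3,97],axis=0).ravel())
E
```

```text
0.54 295 -0.3016 -0.2946 -0.2878 0.1656
0.55 354 -0.2981 -0.2941 -0.2904 0.1636
0.56 390 -0.2981 -0.2943 -0.2905 0.1636
0.57 408 -0.298 -0.2942 -0.2905 0.1636
0.58 455 -0.2984 -0.2944 -0.2906 0.1637
0.59 486 -0.2985 -0.2944 -0.2907 0.1636
0.6 537 -0.2985 -0.2946 -0.2907 0.1636
0.61 573 -0.2986 -0.2946 -0.2908 0.1637
0.62 414 -0.2986 -0.2947 -0.2909 0.1636
tip x 0.6220128434714642
93
0.56 25 [ 0.5599 -0.2954  0.1592]
0.58 24 [ 0.5799 -0.2959  0.1596]
0.6 24 [ 0.5995 -0.2958  0.159 ]
0.62 20 [ 0.6166 -0.2955  0.158 ]
scene lug 271 [ 0.5794 -0.134   0.1752] [ 0.5595 -0.1674  0.16  ] [ 0.5903 -0.1008  0.1997] (array([ 31,   6,  64, 148,  12,   0,   2,   8]), array([0.16  , 0.165 , 0.1699, 0.1749, 0.1799, 0.1848, 0.1898, 0.1947,
       0.1997]))
  z 0.04 78 [ 0.5594 -0.1675  0.0407  0.5861 -0.1619  0.0594]
  z 0.06 86 [ 0.5588 -0.1678  0.0611  0.5871 -0.1595  0.0798]
  z 0.08 80 [ 0.5591 -0.1683  0.081   0.5871 -0.16    0.099 ]
  z 0.1 91 [ 0.5597 -0.1682  0.1005  0.5872 -0.1596  0.1194]
  z 0.12 233 [ 0.5596 -0.1672  0.1212  0.5895 -0.123   0.1395]
  z 0.14 125 [ 0.558  -0.1678  0.1402  
[... 159 characters left out ...]
 [ 0.5749 -0.1377  0.1738] [ 0.5558 -0.1641  0.1601] [ 0.5873 -0.1138  0.1827] (array([16,  4,  3,  8, 22, 59, 33,  5]), array([0.1601, 0.1629, 0.1657, 0.1686, 0.1714, 0.1742, 0.1771, 0.1799,
       0.1827]))
  z 0.04 9 [ 0.5541 -0.1627  0.0414  0.5651 -0.1561  0.0592]
  z 0.06 5 [ 0.5545 -0.1629  0.0616  0.5557 -0.1587  0.0795]
  z 0.08 2 [ 0.5546 -0.162   0.0813  0.5554 -0.1584  0.0861]
  z 0.1 4 [ 0.5548 -0.1607  0.1038  0.5552 -0.1573  0.107 ]
  z 0.12 106 [ 0.5552 -0.1593  0.1279  0.5832 -0.1215  0.1393]
  z 0.14 45 [ 0.5546 -0.1644  0.1402  0.5829 -0.1224  0.1594]
  z 0.16 136 [ 0.5627 -0.1639  0.1609  0.586  -0.1202  0.1796]
  z 0.18 4 [ 0.5656 -0.1491  0.1803  0.5789 -0.1371  0.1826]
```

>>> jog_arm(
  targets=[
    [0.0,[-0.033,0.01,0],0],
    [0.0,[-0.033,0.01,0],-0.01],
    [0.0,[-0.033,0.016,0],-0.02],
    [0.0,[0,0.035,-0.002],-0.02],
    [0.0,[0,0.035,-0.002],-0.02],
    [0.0,[0,0.035,-0.002],-0.02],
    [0.0,[0,0.035,-0.002],-0.01],
    [0.0,[0,0,0],0],
    [0.0,[0,0,0],0],
  ],
)

```text
clock: 7.2
position: [0.4189, -0.1188, 0.1501]
ee_rot: [0.034, -0.035, -0.706, 0.707]
contact_force: [-0.4, -0.5, 0.1]
width: 0.0137
```

```bash
cat > look.py <<'E'
import sys
from h import *
np.set_printoptions(precision=4,suppress=True)
t=sys.argv[1]
s=manip.get_state();print(s["clock"],s["position"],R(s["ee_rot"])[:,0],s["contact_force"],s["moment"],s["width"])
p,d=get_image("wrist");P=cloud("wrist",d);np.save(f"w{t}.npy",P)
cv2.imwrite(f"pics/wrist{t}.png",p[:,:,::-1])
a,dd=get_image("scene");np.save(f"s{t}.npy",cloud("scene",dd))
a=a[130:260,190:360,::-1];cv2.imwrite(f"pics/s{t}.png",cv2.resize(a,(765,585),interpolation=cv2.INTER_CUBIC))
E
python3 look.py 3
```

```text
7.2 [ 0.4189 -0.1188  0.1501] [-0.9952  0.0984 -0.0012] [-0.4353 -0.5128  0.06  ] [ 0.0304 -0.027   0.0284] 0.013660535117234869
```

View pics/wrist3.png

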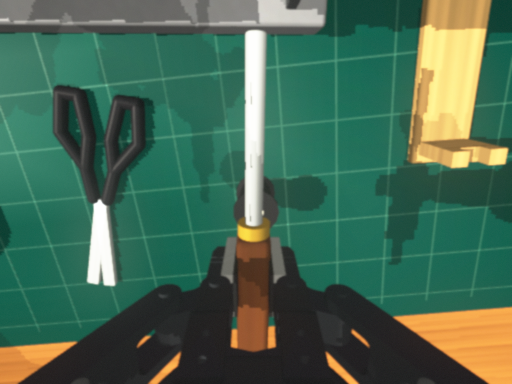

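View pics/s3.png

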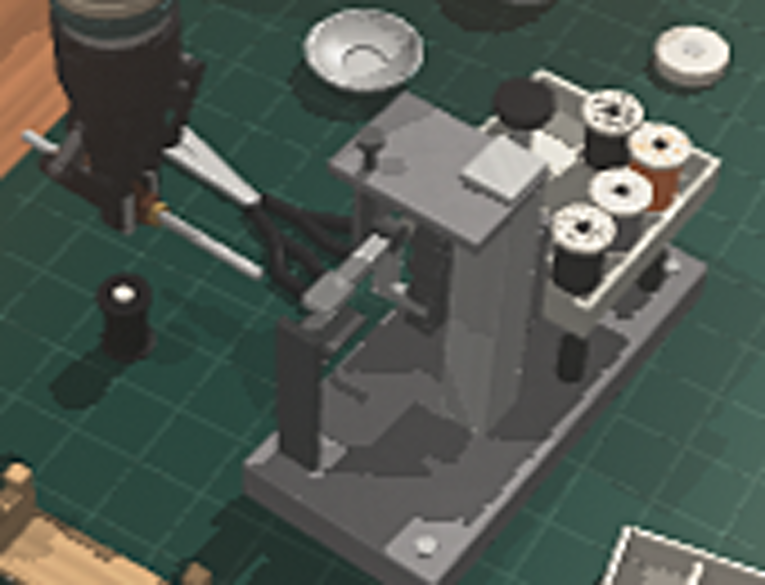

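>>> jog_arm(
  targets=[
    [0.0,[0.015,-0.0014,0],0],
    [0.0,[0.015,-0.0014,0],0],
    [0.0,[0.01,-0.001,0],0],
    [0.0,[0.0,0,0],0],
  ],
)

```text
clock: 7.8
position: [0.4595, -0.1224, 0.1496]
ee_rot: [0.035, -0.035, -0.706, 0.706]
contact_force: [1.1, 0.1, 0.0]
width: 0.0143
```

```bash
python3 look.py 4; python3 - <<'E'
import numpy as np
np.set_printoptions(precision=4,suppress=True)
S=np.load("s4.npy").reshape(-1,3);k=S[((S>[.45,-.2,.13])&(S<[.555,-.08,.19])).all(1)]
for x in np.arange(.50,.57,.01):
    j=k[abs(k[:,0]-x)<.005]
    if len(j):print(round(x,2),len(j),j.mean(0))
E
```

```text
7.8 [ 0.4595 -0.1224  0.1496] [-0.9951  0.0987 -0.    ] [1.0971 0.1491 0.0441] [-0.0152  0.0111  0.0136] 0.014268205786843454
0.5 9 [ 0.4999 -0.1281  0.1518]
0.51 10 [ 0.5098 -0.1294  0.1529]
0.52 9 [ 0.5199 -0.1305  0.1527]
0.53 11 [ 0.5298 -0.1318  0.1523]
0.54 10 [ 0.5402 -0.1319  0.1512]
0.55 9 [ 0.5505 -0.1346  0.1527]
```

View pics/s4.png

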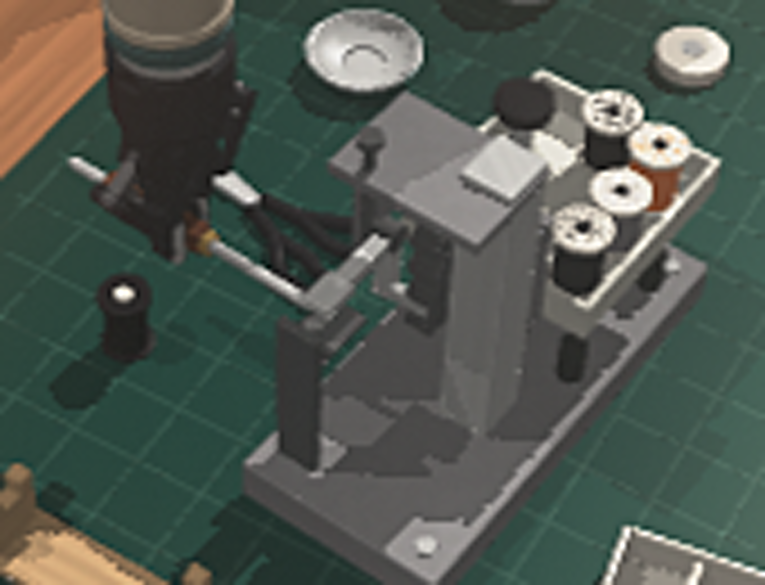

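View pics/wrist4.png

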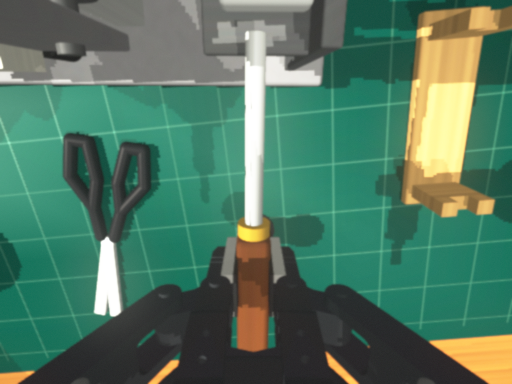

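The tip is just in front of the slot at wrist (255,35), under and a little left of the lug's centre at wrist (267,5); the cheek is at (330,30), well clear. I push in.

>>> jog_arm(
  targets=[
    [0.0,[0.012,-0.0012,0],0],
    [0.0,[0.012,-0.0012,0],0],
    [0.0,[0.009,-0.0009,0],0],
    [0.0,[0.0,0,0],0],
    [0.0,[0.0,0,0],0],
  ],
)

```text
clock: 8.52
position: [0.4911, -0.1253, 0.1496]
ee_rot: [-0.035, 0.035, 0.706, -0.706]
contact_force: [-0.2, 0.2, -0.4]
width: 0.0143
```

```bash
python3 look.py 5
```

```text
8.525 [ 0.4911 -0.1253  0.1496] [-0.9951  0.0989  0.0009] [-0.2217  0.2057 -0.3755] [-0.028  -0.0157  0.0311] 0.014328703788092654
```

View pics/s5.png

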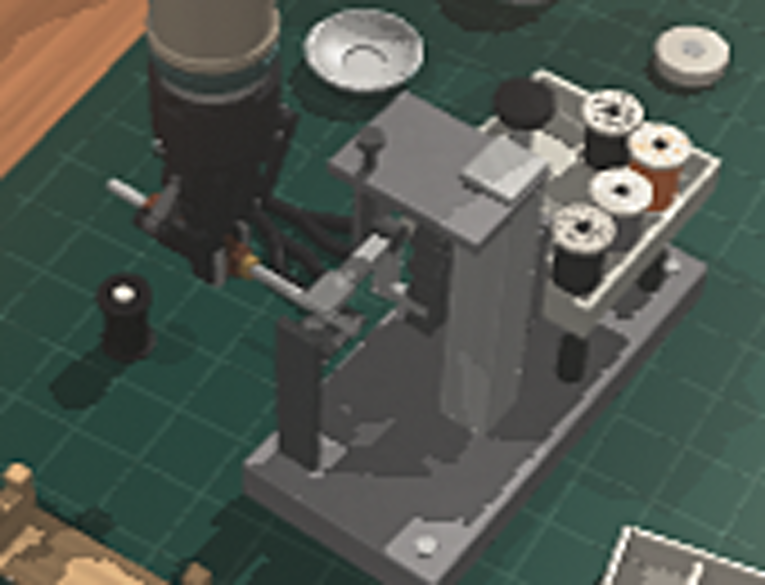

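View pics/wrist5.png

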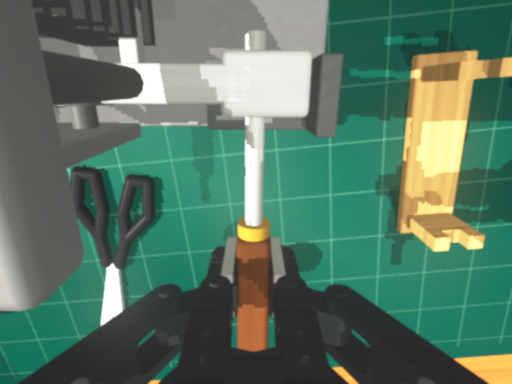

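The shaft passes under the lug, with the tip showing behind it at wrist (255,38); lug at (267,82). Raising to contact.

>>> jog_arm(
  targets=[
    [0.0,[0,0,0.005],0],
    [0.0,[0.0,0,0.004],0],
    [0.0,[0.0,0,0.002],0],
    [0.0,[0.0,0,0.002],0],
    [0.0,[0,0,0],0],
  ],
)

```text
clock: 9.25
position: [0.4914, -0.1255, 0.1629]
ee_rot: [0.035, -0.035, -0.706, 0.706]
contact_force: [0.8, -0.4, -1.0]
width: 0.0143
```

>>> jog_arm(
  targets=[
    [0.0,[0,0.0005,0.003],0],
    [0.0,[0.0,0.0005,0.003],0],
    [0.0,[0.0,0.0005,0.002],0],
  ],
)

```text
clock: 9.62
position: [0.491, -0.1241, 0.1708]
ee_rot: [0.035, -0.035, -0.706, 0.706]
contact_force: [-0.1, -1.6, -3.4]
width: 0.0139
```

>>> jog_arm(
  targets=[
    [0.0,[0,0.0008,0.002],0],
    [0.0,[0.0,0.0008,0.002],0],
    [0.0,[0.0,0.001,0.002],0],
    [0.0,[0,0.0005,0.001],0],
  ],
)

```text
clock: 10.12
position: [0.4916, -0.1209, 0.1781]
ee_rot: [0.035, -0.035, -0.706, 0.706]
contact_force: [0.8, -0.8, -3.0]
width: 0.0145
```

>>> jog_arm(
  targets=[
    [0.0,[0,0.0005,0.001],0],
    [0.0,[0.0,0.0005,0.001],0],
  ],
)

```text
clock: 10.38
position: [0.4916, -0.1199, 0.1799]
ee_rot: [0.035, -0.035, -0.706, 0.706]
contact_force: [-0.5, -2.0, -3.2]
width: 0.0142
```

>>> jog_arm(
  targets=[
    [0.0,[0,0.0005,0.001],0],
  ],
)

```text
clock: 10.5
position: [0.4916, -0.1194, 0.1809]
ee_rot: [0.035, -0.035, -0.706, 0.706]
contact_force: [0.4, -2.0, -2.8]
width: 0.0142
```

>>> jog_arm(
  targets=[
    [0.0,[0,0.0005,0.001],0],
  ],
)

```text
clock: 10.62
position: [0.4915, -0.1189, 0.1819]
ee_rot: [0.035, -0.035, -0.706, 0.706]
contact_force: [-0.6, -2.2, -2.2]
width: 0.0138
```

>>> jog_arm(
  targets=[
    [0.0,[0,0.0005,0.001],0],
  ],
)

```text
clock: 10.75
position: [0.4915, -0.1184, 0.1829]
ee_rot: [0.035, -0.035, -0.706, 0.706]
contact_force: [-0.0, -1.7, -3.1]
width: 0.0142
```

>>> jog_arm(
  targets=[
    [0.0,[0,0.0005,0.0007],0],
  ],
)

```text
clock: 10.88
position: [0.4915, -0.1178, 0.1836]
ee_rot: [0.035, -0.035, -0.706, 0.706]
contact_force: [0.7, -3.0, -2.0]
width: 0.0146
```

>>> jog_arm(
  targets=[
    [0.0,[0,0.0003,0.0008],0],
  ],
)

```text
clock: 11.0
position: [0.4915, -0.1175, 0.1844]
ee_rot: [0.035, -0.035, -0.706, 0.706]
contact_force: [0.8, -2.1, -2.5]
width: 0.0144
```

>>> jog_arm(
  targets=[
    [0.0,[0,0.0003,0.0008],0],
  ],
)

```text
clock: 11.12
position: [0.4915, -0.1173, 0.1852]
ee_rot: [0.035, -0.035, -0.706, 0.706]
contact_force: [0.1, -3.0, -2.5]
width: 0.0141
```

>>> jog_arm(
  targets=[
    [0.0,[0,0.0003,0.0008],0],
  ],
)

```text
clock: 11.25
position: [0.4915, -0.117, 0.186]
ee_rot: [0.035, -0.035, -0.706, 0.706]
contact_force: [0.3, -1.9, -2.5]
width: 0.0144
```

>>> jog_arm(
  targets=[
    [0.0,[0,0.0003,0.0008],0],
  ],
)

```text
clock: 11.38
position: [0.4915, -0.1167, 0.1868]
ee_rot: [0.035, -0.035, -0.706, 0.706]
contact_force: [0.1, -2.5, -3.5]
width: 0.0141
```

```bash
python3 look.py 6
```

```text
11.375 [ 0.4915 -0.1167  0.1868] [-0.9951  0.0991 -0.0002] [ 0.0706 -2.512  -3.5179] [-0.2866  0.0273 -0.1606] 0.01413102853729286
```

View pics/s6.png

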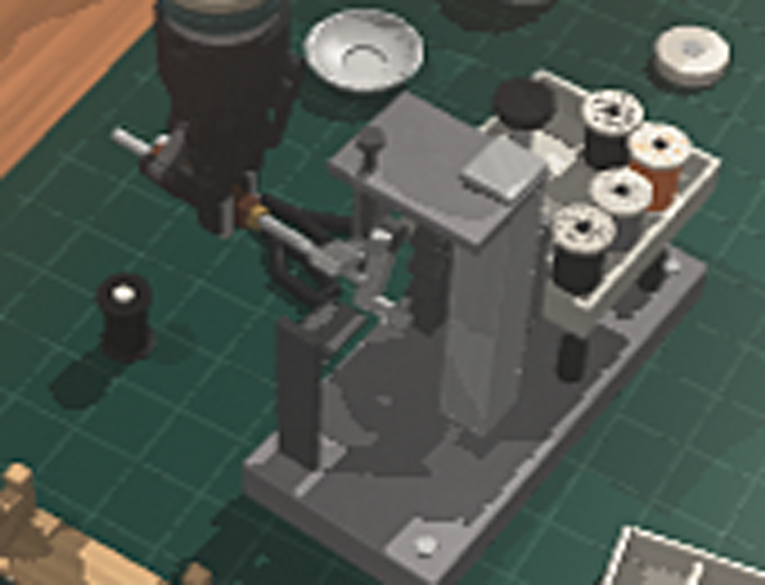

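View pics/wrist6.png

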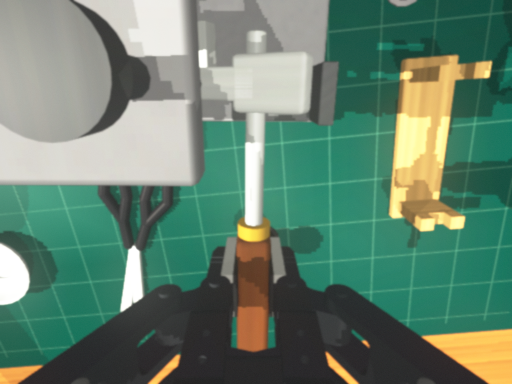

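The pawl is well up (scene crop (350,260)), not yet at its stop. The rod has gone a bit towards the lug's inner half (wrist 256 vs 272), so I continue mostly straight up.

>>> jog_arm(
  targets=[
    [0.0,[0,0,0.0008],0],
  ],
)

```text
clock: 11.6
position: [0.4915, -0.1164, 0.1875]
ee_rot: [-0.035, 0.035, 0.706, -0.706]
contact_force: [1.5, -0.2, -2.8]
width: 0.0144
```

>>> jog_arm(
  targets=[
    [0.0,[0,0,0.0008],0],
  ],
)

```text
clock: 11.72
position: [0.4914, -0.1163, 0.1883]
ee_rot: [-0.035, 0.035, 0.706, -0.706]
contact_force: [1.2, -0.4, -4.3]
width: 0.0143
```

>>> jog_arm(
  targets=[
    [0.0,[0,0,0.0006],0],
  ],
)

```text
clock: 11.85
position: [0.4913, -0.1163, 0.1888]
ee_rot: [-0.035, 0.035, 0.706, -0.706]
contact_force: [0.5, -0.8, -3.2]
width: 0.0143
```

>>> jog_arm(
  targets=[
    [0.0,[0,0,0.0006],0],
  ],
)

```text
clock: 11.98
position: [0.4911, -0.1164, 0.1894]
ee_rot: [-0.035, 0.035, 0.706, -0.706]
contact_force: [0.8, 0.1, -3.8]
width: 0.0144
```

>>> jog_arm(
  targets=[
    [0.0,[0,0,0.0006],0],
  ],
)

```text
clock: 12.1
position: [0.4911, -0.1165, 0.1899]
ee_rot: [-0.035, 0.035, 0.706, -0.706]
contact_force: [0.8, -0.5, -5.4]
width: 0.014
```

>>> jog_arm(
  targets=[
    [0.0,[0,0,0.0006],0],
  ],
)

```text
clock: 12.22
position: [0.491, -0.1165, 0.1904]
ee_rot: [-0.035, 0.035, 0.706, -0.706]
contact_force: [0.7, -0.5, -6.3]
width: 0.0141
```

>>> jog_arm(
  targets=[
    [0.0,[0,0,0.0002],0],
  ],
)

```text
clock: 12.35
position: [0.491, -0.1165, 0.1905]
ee_rot: [-0.036, 0.035, 0.706, -0.706]
contact_force: [1.2, -0.4, -6.3]
width: 0.0138
```

>>> jog_arm(
  targets=[
    [0.0,[0,0,0],0],
  ],
)

```text
clock: 12.48
position: [0.491, -0.1165, 0.1905]
ee_rot: [-0.035, 0.035, 0.706, -0.706]
contact_force: [-0.0, 0.1, -6.1]
width: 0.0142
```

>>> jog_arm(
  targets=[
    [0.0,[0,0,0.0006],0],
  ],
)

```text
clock: 12.6
position: [0.491, -0.1165, 0.1912]
ee_rot: [-0.036, 0.035, 0.706, -0.706]
contact_force: [0.9, -0.3, -7.7]
width: 0.0143
```

>>> jog_arm(
  targets=[
    [0.0,[0,0,0],0],
    [0.0,[0,0,0],0],
  ],
)

```text
clock: 12.85
position: [0.491, -0.1165, 0.1912]
ee_rot: [-0.035, 0.035, 0.706, -0.706]
contact_force: [0.1, -0.6, -7.5]
width: 0.0142
```

```bash
python3 look.py 7; python3 - <<'E'
import numpy as np
for t in "67":
    P=np.load(f"w{t}.npy")
    q=P[55:110,258:300].reshape(-1,3);print(np.nanmean(q,0),P[80,270])
    r=P[130:215,246:264].reshape(-1,3);r=r[(r[:,2]>.17)]
    for x in (.53,.545,.56,.57):
        k=r[abs(r[:,0]-x)<.006]
        if len(k):print(x,np.percentile(k[:,2],90))
E
```

```text
12.85 [ 0.491  -0.1165  0.1912] [-0.9951  0.099   0.0012] [ 0.0734 -0.6066 -7.5001] [-0.0329  0.607  -0.0994] 0.01418745043290814
[ 0.57692147 -0.13394458  0.20876742] [ 0.57791393 -0.13126052  0.20821849]
0.53 0.1940020402302532
0.545 0.19399964271727152
0.56 0.1938682589421055
[ 0.57638961 -0.1338787   0.21300074] [ 0.57738433 -0.13116458  0.21280939]
0.53 0.19781245556128588
0.545 0.1975587601711361
0.56 0.19745602714427968
```

View pics/wrist7.png

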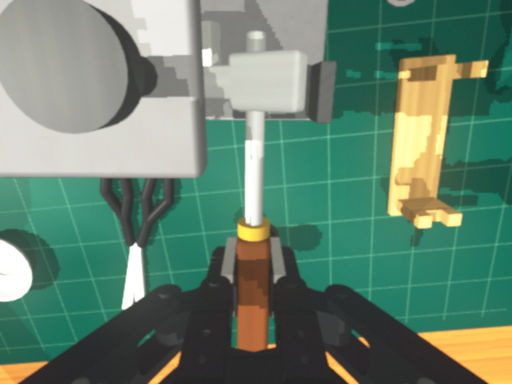

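View pics/s7.png

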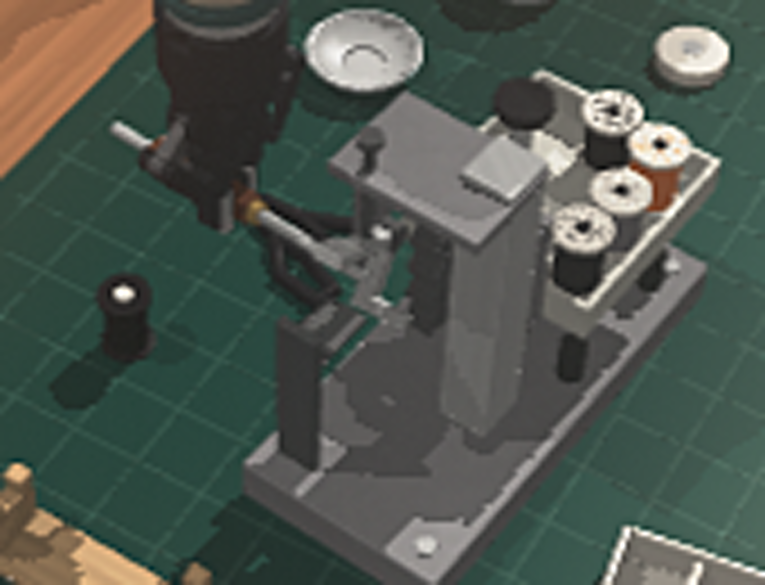

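It now sits firmly on the stop: the force climbs about 2.3 N/mm and holds at about 6.5 N at the lug. I hold a moment longer, then lower the rod and draw it straight out.

>>> jog_arm(
  targets=[
    [0.0,[0,0,0],0],
    [0.0,[0,0,0],0],
    [0.0,[0,0,0],0],
    [0.0,[0,0,-0.003],0],
    [0.0,[0,0,-0.006],0],
    [0.0,[0,0,-0.004],0],
    [0.0,[0,0,0],0],
  ],
)

```text
clock: 13.82
position: [0.4918, -0.1166, 0.1786]
ee_rot: [0.035, -0.035, -0.706, 0.706]
contact_force: [-0.1, 0.3, -0.5]
width: 0.0146
```

```bash
python3 look.py 8
```

```text
13.825 [ 0.4918 -0.1166  0.1786] [-0.9951  0.099  -0.0007] [-0.141   0.3029 -0.4553] [0.0355 0.0194 0.0123] 0.014562329509192203
```

View pics/s8.png

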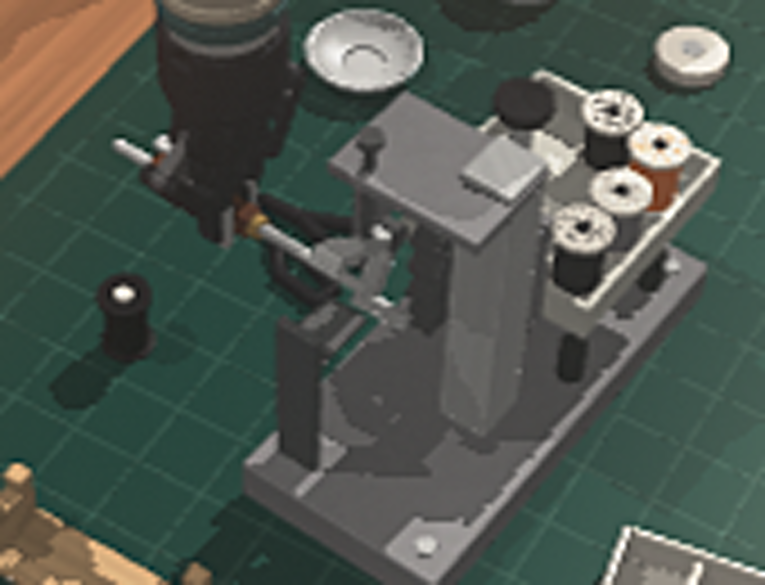

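The pawl stays up at scene crop (350,250), with the rod now free below it. I retract and go back over the rest.

>>> jog_arm(
  targets=[
    [0.0,[-0.015,0.0015,0],0],
    [0.0,[-0.025,0.0026,0],0],
    [0.0,[-0.025,0.0026,0],0],
    [0.0,[-0.015,0.0015,0],0],
    [0.0,[0,-0.03,-0.004],0.02],
    [0.0,[0,-0.04,-0.004],0.02],
    [0.0,[0,-0.04,-0.004],0.02],
    [0.0,[0,-0.04,-0.004],0.02],
    [0.0,[0.025,-0.036,-0.006],0.02],
    [0.0,[0.03,0,0],0],
  ],
)

```text
clock: 15.18
position: [0.4666, -0.2974, 0.1563]
ee_rot: [0.001, -0.001, -0.707, 0.708]
contact_force: [0.6, 0.3, -0.9]
width: 0.0143
```

>>> jog_arm(
  targets=[
    [0.0,[0.03,0,0],0],
    [0.0,[0.02,0,0],0],
    [0.0,[0,0,0],0],
    [0.0,[0,0,0],0],
  ],
)

```text
clock: 15.68
position: [0.5153, -0.2941, 0.1564]
ee_rot: [-0.0, -0.001, 0.707, -0.707]
contact_force: [-0.3, 1.3, -0.3]
width: 0.0142
```

```bash
python3 look.py 9;python3 - <<'E'
import numpy as np
for t in ("2","9"):
    P=np.load(f"w{t}.npy")
    q=P[20:235,240:272].reshape(-1,3);q=q[(q[:,2]>.12)&(q[:,2]<.19)]
    for x in np.arange(.54,.65,.02):
        k=q[abs(q[:,0]-x)<.005]
        if len(k):print(round(x,2),len(k),k[:,1].mean().round(4),np.percentile(k[:,2],90).round(4))
    print("tip x",q[:,0].max())
E
```

```text
15.675 [ 0.5153 -0.2941  0.1564] [-1.     -0.0009  0.0013] [-0.2781  1.2665 -0.3015] [ 0.0116 -0.0298  0.0063] 0.014210957562619742
0.54 440 -0.2946 0.1667
0.56 390 -0.2943 0.1636
0.58 455 -0.2944 0.1637
0.6 537 -0.2946 0.1636
0.62 414 -0.2947 0.1636
tip x 0.6220128434714642
0.54 489 -0.295 0.1666
0.56 391 -0.2947 0.1635
0.58 463 -0.2948 0.1637
0.6 539 -0.295 0.1636
0.62 322 -0.2951 0.1637
tip x 0.6204777353909796
```

View pics/wrist9.png

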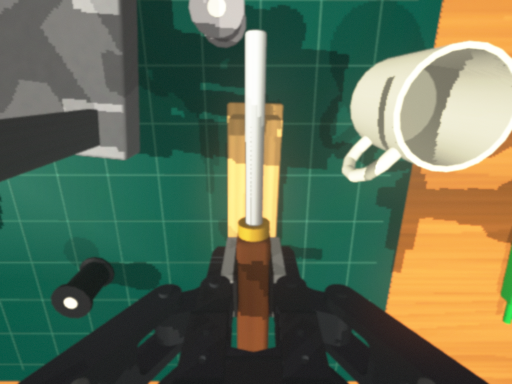

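View pics/s9.png

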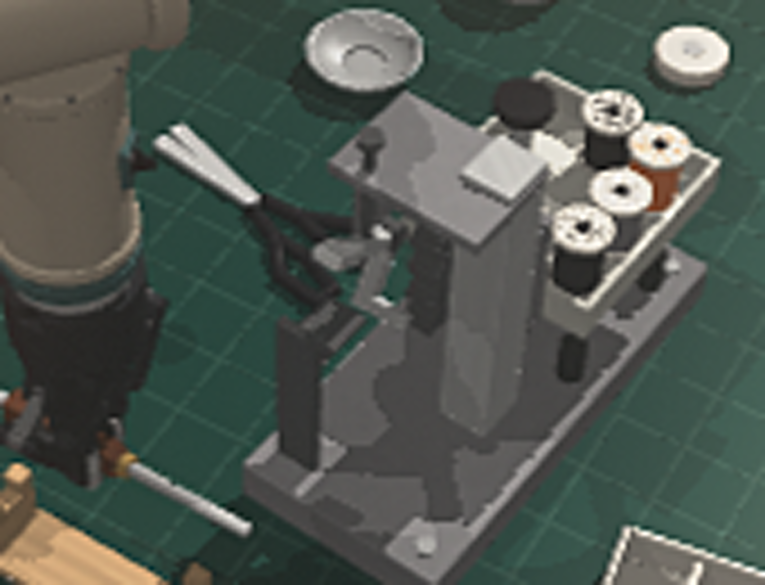

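>>> jog_arm(
  targets=[
    [0.0,[0.0015,0.0,-0.03],0],
    [0.0,[0,0,-0.03],0],
    [0.0,[0,0,-0.025],0],
    [0.0,[0,0,-0.013],0],
    [0.0,[0,0,-0.006],0],
    [0.0,[0,0,0],0],
    [0.0,[0,0,-0.002],0],
    [0.0,[0,0,0],0],
  ],
)

```text
clock: 16.77
position: [0.5182, -0.2946, 0.0511]
ee_rot: [-0.001, -0.0, -0.707, 0.707]
contact_force: [-0.1, -0.7, -0.9]
width: 0.0142
```

>>> jog_arm(
  targets=[
    [0.0,[0,0,-0.0015],0],
    [0.0,[0,0,-0.001],0],
    [0.0,[0,0,0],0],
  ],
)

```text
clock: 17.15
position: [0.5181, -0.2945, 0.0487]
ee_rot: [-0.0, 0.0, -0.707, 0.707]
contact_force: [-1.5, 0.6, 4.2]
width: 0.0141
```

```bash
python3 - <<'E'
from h import *
a,dd=get_image("scene");a=a[210:290,165:265,::-1];cv2.imwrite("pics/s10.png",cv2.resize(a,(700,560),interpolation=cv2.INTER_CUBIC))
E
```

```text
(no output)
```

View pics/s10.png

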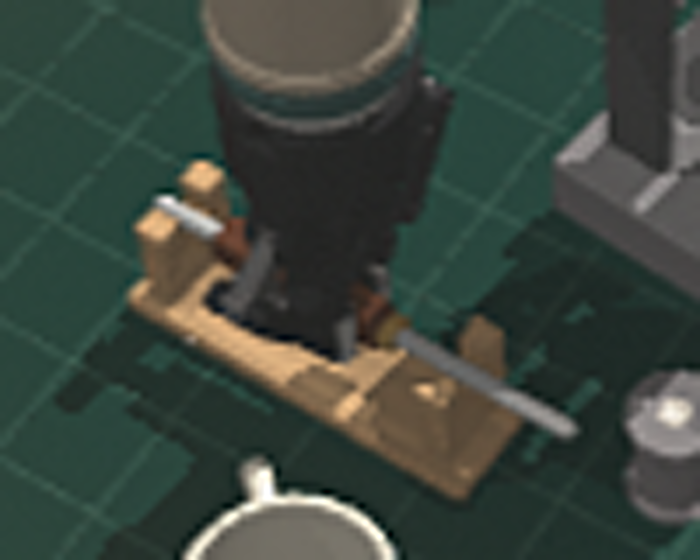

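The rod sits in both notches, (190,215) and (450,365) in the crop, with an upward push of about 4 N as at grasping. I release and rise.

>>> jog_arm(
  targets=[
    [0.03,[0,0,0],0],
    [0.05,[0,0,0],0],
    [0.06,[0,0,0],0],
    [0.06,[0,0,0],0],
  ],
)

```text
clock: 17.7
position: [0.5179, -0.2944, 0.0479]
ee_rot: [0.0, -0.0, 0.707, -0.707]
contact_force: [0.2, 0.2, -0.1]
width: 0.0599
```

>>> jog_arm(
  targets=[
    [0.06,[0,0,0.02],0],
    [0.06,[0,0,0.04],0],
    [0.06,[0,0,0.05],0],
    [0.06,[0,0,0.05],0],
    [0.06,[0,0,0.05],0],
    [0.03,[0,0,0.03],0],
    [0,[0,0,0],0],
  ],
)

```text
clock: 18.58
position: [0.519, -0.2952, 0.2908]
ee_rot: [-0.002, -0.001, -0.706, 0.708]
contact_force: [-0.3, 0.0, -0.1]
width: 0.0238
```

```bash
python3 look.py 11; python3 - <<'E'
from h import *
np.set_printoptions(precision=4,suppress=True)
C=np.load("s11.npy");
for nm in("scene","top"):
  a,d=get_image(nm);C=cloud(nm,d);cv2.imwrite(f"pics/{nm}11.png",a[:,:,::-1])
  for e in spot_point("push_top",nm)[:2]:
    u,v=np.round(e["position"]).astype(int).clip(0,[511,383]);print(nm,e["position"],round(e["score"],2),C[v,u],atz(nm,e["position"],.195))
  A=C.reshape(-1,3);col=a.reshape(-1,3).max(1)
  g=A[((A>[.57,.01,.186])&(A<[.65,.09,.205])).all(1)&(col<60)];print(nm,len(g),g.mean(0),np.median(g[:,2]),(g.min(0)+g.max(0))/2,np.ptp(g,axis=0))
E
```

```text
18.575 [ 0.519  -0.2952  0.2908] [-1.     -0.0008 -0.0049] [-0.2788  0.0383 -0.0811] [0.0384 0.0293 0.0643] 0.023764306501306048
scene [307.1, 148.2] 0.63 [0.6002 0.0684 0.1886] [0.6035 0.0617 0.195 ]
scene 97 [0.6067 0.0447 0.1935] 0.19390166490839944 [0.6074 0.048  0.1926] [0.0377 0.0409 0.0127]
top [209.1, 160.9] 0.87 [0.5966 0.053  0.1931] [0.5966 0.0524 0.195 ]
top 103 [0.6056 0.0478 0.1929] 0.19283957539560292 [0.6054 0.0467 0.1925] [0.0374 0.0328 0.0113]
```

View pics/scene11.png

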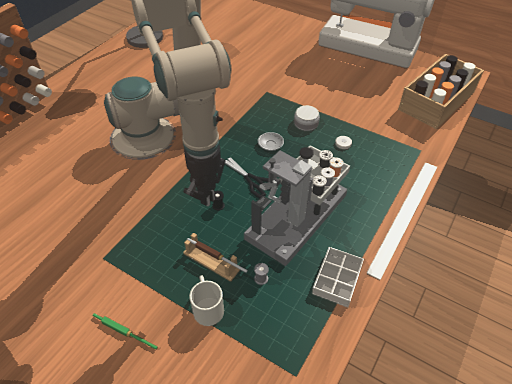

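View pics/wrist11.png

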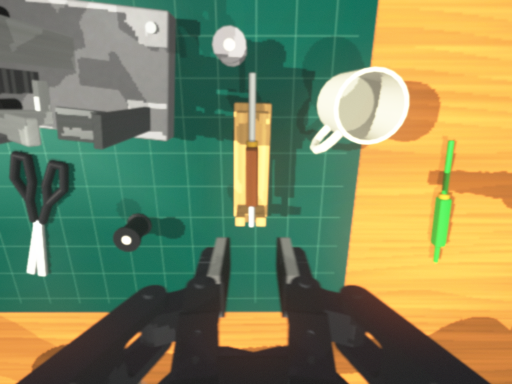

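The rod is back in its rest (wrist (252,150)) and the pawl is up. The push knob is at about (0.607, 0.048, 0.194). I go over it with closed fingers, high over the column.

>>> jog_arm(
  targets=[
    [0,[0,0,0.03],0],
    [0,[0.0088,0.0344,0.03],0],
    [0,[0.0088,0.0344,0],0],
    [0,[0.0088,0.0344,0],0],
    [0,[0.0088,0.0344,0],0],
    [0,[0.0088,0.0344,0],0],
    [0,[0.0088,0.0344,0],0],
    [0,[0.0088,0.0344,0],0],
    [0,[0.0088,0.0344,0],0],
    [0,[0.0176,0.0344,0],0],
  ],
)

```text
clock: 20.12
position: [0.6057, 0.0163, 0.3471]
ee_rot: [0.0, 0.001, -0.707, 0.707]
contact_force: [0.5, 0.0, 0.1]
width: -0.0
```

>>> jog_arm(
  targets=[
    [0,[0,0.0344,0],0],
    [0,[0,0,-0.03],0],
    [0,[0,0,-0.04],0],
    [0,[0,0,0],0],
    [0,[0,0,0],0],
  ],
)

```text
clock: 20.75
position: [0.6066, 0.0494, 0.2788]
ee_rot: [-0.001, -0.0, -0.707, 0.707]
contact_force: [0.0, 0.3, 0.0]
width: 0.0001
```

```bash
python3 look.py 12
```

```text
20.75 [0.6066 0.0494 0.2788] [-1.     -0.0006 -0.0009] [0.014  0.3184 0.0105] [0.0001 0.0162 0.0367] 0.00012022394245223824
```

View pics/s12.png

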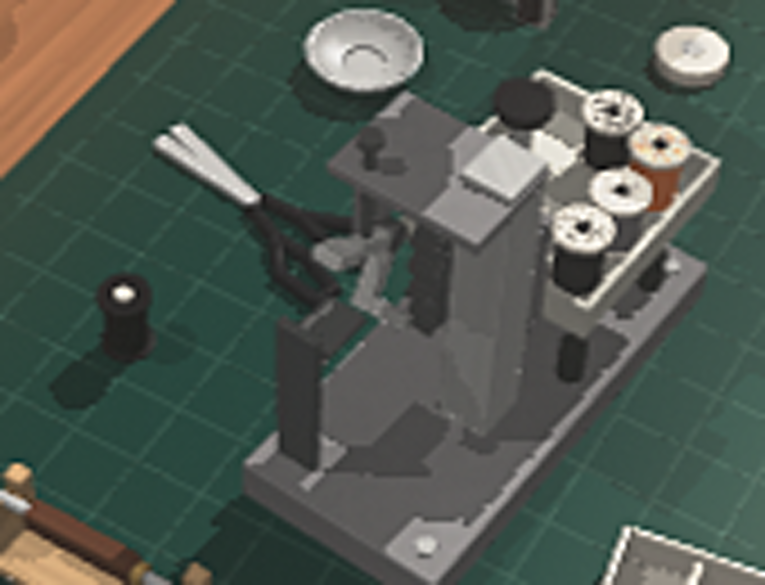

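View pics/wrist12.png

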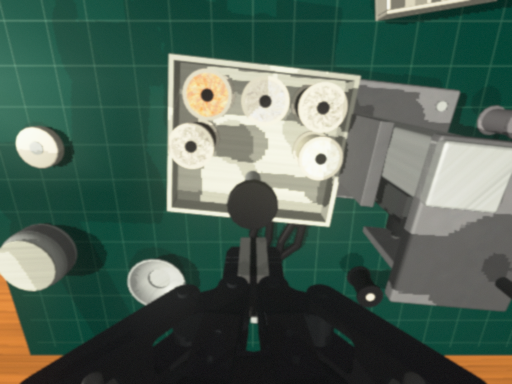

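```bash
python3 - <<'E'
import numpy as np
P=np.load("w12.npy")
q=P[178:232,226:280].reshape(-1,3);q=q[(q[:,2]>.183)&(q[:,2]<.21)];print(len(q),np.median(q,0),(q.min(0)+q.max(0))/2,np.ptp(q,axis=0))
E
```

```text
2004 [0.60852005 0.04972441 0.19774874] [0.60687074 0.04975311 0.19498073] [0.03937096 0.038799   0.01009932]
```

>>> jog_arm(
  targets=[
    [0,[0.001,0,-0.025],0],
    [0,[0,0,-0.02],0],
    [0,[0,0,-0.012],0],
    [0,[0,0,-0.004],0],
    [0,[0,0,-0.002],0],
    [0,[0,0,-0.002],0],
    [0,[0,0,0],0],
  ],
)

```text
clock: 21.72
position: [0.6071, 0.0495, 0.2134]
ee_rot: [-0.0, 0.0, -0.707, 0.707]
contact_force: [-0.5, 0.2, -0.3]
width: -0.0001
```

>>> jog_arm(
  targets=[
    [0,[0,0,-0.002],0],
    [0,[0,0,-0.002],0],
    [0,[0,0,-0.002],0],
  ],
)

```text
clock: 22.1
position: [0.6073, 0.0495, 0.2075]
ee_rot: [-0.001, -0.0, -0.707, 0.707]
contact_force: [0.6, 0.4, 3.5]
width: -0.0003
```

>>> jog_arm(
  targets=[
    [0,[0,0,-0.003],0],
    [0,[0,0,-0.004],0],
    [0,[0,0,-0.004],0],
    [0,[0,0,-0.004],0],
    [0,[0,0,-0.004],0],
  ],
)

```text
clock: 22.72
position: [0.6073, 0.0496, 0.1878]
ee_rot: [-0.001, 0.0, -0.707, 0.707]
contact_force: [0.6, -0.2, 4.4]
width: -0.0002
```

>>> jog_arm(
  targets=[
    [0,[0,0,-0.004],0],
    [0,[0,0,-0.004],0],
    [0,[0,0,-0.004],0],
    [0,[0,0,-0.002],0],
  ],
)

```text
clock: 23.22
position: [0.6071, 0.0496, 0.1737]
ee_rot: [-0.0, 0.0, -0.707, 0.707]
contact_force: [2.2, 0.8, 3.4]
width: 0.0002
```

>>> jog_arm(
  targets=[
    [0,[0,0,-0.002],0],
    [0,[0,0,-0.002],0],
    [0,[0,0,-0.001],0],
  ],
)

```text
clock: 23.6
position: [0.607, 0.0496, 0.1689]
ee_rot: [-0.0, 0.0, -0.707, 0.707]
contact_force: [2.7, -0.4, 2.9]
width: 0.0003
```

>>> jog_arm(
  targets=[
    [0,[0,0,-0.001],0],
    [0,[0,0,-0.001],0],
  ],
)

```text
clock: 23.85
position: [0.607, 0.0495, 0.167]
ee_rot: [-0.0, 0.0, -0.707, 0.707]
contact_force: [1.7, 0.6, 2.4]
width: 0.0002
```

>>> jog_arm(
  targets=[
    [0,[0,0,-0.001],0],
    [0,[0,0,-0.001],0],
  ],
)

```text
clock: 24.1
position: [0.607, 0.0495, 0.165]
ee_rot: [-0.0, 0.0, -0.707, 0.707]
contact_force: [2.2, 0.3, 3.8]
width: -0.0003
```

>>> jog_arm(
  targets=[
    [0,[0,0,-0.001],0],
    [0,[0,0,-0.001],0],
  ],
)

```text
clock: 24.35
position: [0.607, 0.0495, 0.1635]
ee_rot: [-0.0, 0.0, -0.707, 0.707]
contact_force: [0.4, 0.9, 9.1]
width: -0.0003
```

>>> jog_arm(
  targets=[
    [0,[0,0,-0.001],0],
    [0,[0,0,-0.001],0],
  ],
)

```text
clock: 24.6
position: [0.607, 0.0496, 0.163]
ee_rot: [-0.001, -0.0, -0.707, 0.707]
contact_force: [-1.6, 0.9, 15.1]
width: 0.0001
```

>>> jog_arm(
  targets=[
    [0,[0,0,-0.001],0],
  ],
)

```text
clock: 24.72
position: [0.607, 0.0496, 0.1627]
ee_rot: [-0.001, -0.0, -0.707, 0.707]
contact_force: [-3.0, 0.7, 18.6]
width: -0.0001
```

It is felt to sit on the feet: the force goes 4 → 9 → 15 → 18.6 N while the tool hardly moves. I ease to about 16 N and hold.

>>> jog_arm(
  targets=[
    [0,[0,0,0.0006],0],
    [0,[0,0,0],0],
    [0,[0,0,0],0],
  ],
)

```text
clock: 25.1
position: [0.607, 0.0496, 0.1627]
ee_rot: [-0.001, -0.0, -0.707, 0.707]
contact_force: [-0.4, 0.6, 12.2]
width: -0.0
```

>>> jog_arm(
  targets=[
    [0,[0,0,0],0],
    [0,[0,0,0],0],
    [0,[0,0,0],0],
    [0,[0,0,0],0],
  ],
)

```text
clock: 25.6
position: [0.607, 0.0496, 0.1628]
ee_rot: [-0.001, -0.0, -0.707, 0.707]
contact_force: [-0.2, -0.2, 12.0]
width: -0.0004
```

>>> jog_arm(
  targets=[
    [0,[0,0,-0.0005],0],
  ],
)

```text
clock: 25.72
position: [0.607, 0.0496, 0.1627]
ee_rot: [-0.001, -0.0, -0.707, 0.707]
contact_force: [-3.1, 0.1, 17.4]
width: 0.0006
```

>>> jog_arm(
  targets=[
    [0,[0,0,0],0],
    [0,[0,0,0],0],
  ],
)

```text
clock: 25.98
position: [0.607, 0.0496, 0.1627]
ee_rot: [-0.001, -0.0, -0.707, 0.707]
contact_force: [-1.3, 0.3, 15.2]
width: -0.0
```

Holding about 16 N. I hold a bit longer, then leave straight up.

>>> jog_arm(
  targets=[
    [0,[0,0,-0.0001],0],
    [0,[0,0,0],0],
    [0,[0,0,0],0],
    [0,[0,0,0],0],
  ],
)

```text
clock: 26.48
position: [0.607, 0.0496, 0.1627]
ee_rot: [-0.001, -0.0, -0.707, 0.707]
contact_force: [-1.3, -0.4, 16.2]
width: -0.0001
```

>>> jog_arm(
  targets=[
    [0,[0,0,0.003],0],
    [0,[0,0,0.01],0],
    [0,[0,0,0.03],0],
    [0,[0,0,0.04],0],
    [0,[0,0,0.05],0],
    [0,[0,0,0.04],0],
    [0,[0,0,0],0],
  ],
)

```text
clock: 27.35
position: [0.6079, 0.0496, 0.3366]
ee_rot: [-0.002, -0.002, -0.707, 0.707]
contact_force: [0.4, 0.7, -0.5]
width: -0.0001
```

```bash
python3 look.py 13; python3 - <<'E'
from h import *
a,d=get_image("scene");cv2.imwrite("pics/scene13.png",a[:,:,::-1])
P=np.load("w13.npy");q=P.reshape(-1,3);q=q[((q>[.58,.025,.11])&(q<[.64,.075,.2])).all(1)]
print(len(q),np.percentile(q[:,2],[50,90,98]))
E
```

```text
27.35 [0.6079 0.0496 0.3366] [-1.     -0.0009 -0.0058] [ 0.4423  0.6659 -0.465 ] [ 0.0207 -0.0103  0.0293] -7.368044417754075e-05
974 [0.14482142 0.14571839 0.14626537]
```

View pics/scene13.png

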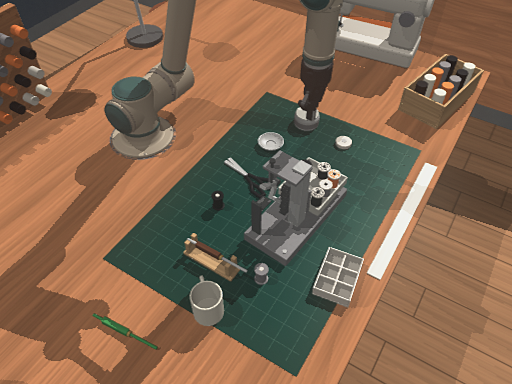

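View pics/s13.png

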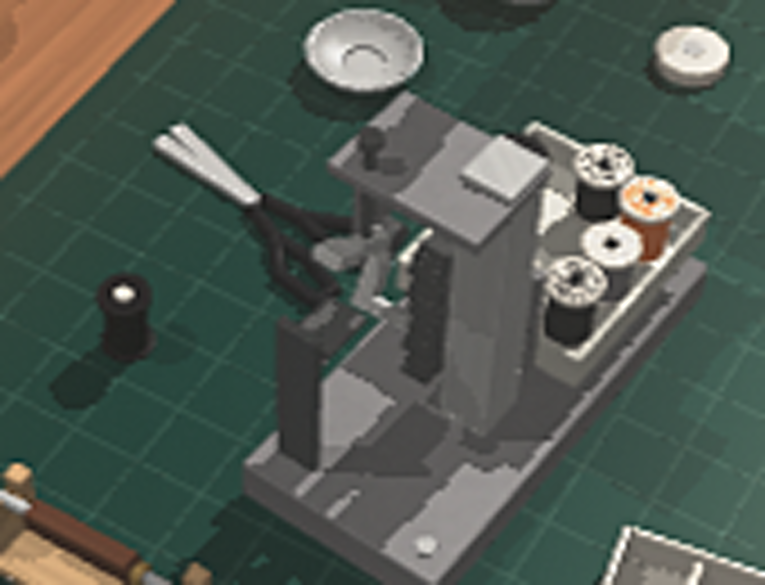

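The tray is down (knob top at 0.145 m, as when pressed), the pawl is up at crop (345,250), the rod is in its rest at scene (210,252), and the bystanders have not moved. I hand in.

```bash
python3 -c "
from rig import sign_off;print(sign_off())"
```

```text
the job is handed in; nothing more can be done
None
```

The job is done and handed in at about 27 s of the 72 s allowed.

- **Pawl:** I took the rod from its rest, slid it under the lug and lifted the pawl onto its stop. The lug rose about 30 mm. I held it there for over half a second at about 6.5 N on the lug; the highest wrist reading was 7.7 N, rod weight included. I then lowered and withdrew the rod and put it back in its rest.
- **Tray:** with closed fingers on the knob I lowered the tray until the force jumped from about 4 N to 9 N and then 15 N. The press peaked at 18.6 N. I eased it, which dropped to 12 N because of the brake, then pressed again and held at about 16 N.

**Last checks:** the pictures show the pawl up, the rod in both notches, the other things where they were, and the gripper touching nothing. The knob top measured 0.145 m, the same as while pressed, which puts the tray joint at about 15 mm, within the range for sitting on its feet. No check failed at the end. The forces are wrist readings with about 1 N of noise, seen only at the end of each move.

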